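# Close the glue pot

## Robot

A 6-joint arm with a two-finger parallel gripper is mounted at the origin on the work surface. World frame = base frame: x ahead of the robot, y to its left, z up, the work surface at z = 0. Lengths are in mm, angles in rad, forces in N, time in s.
With the tool pointing down it reaches from about 300 to 775 mm from the base axis. Payload 14.6 kg.
Tool frame: the origin (TCP) lies between the finger pads, 19 mm behind the fingertips; this is the grasp point; z points along the fingers, y is the line along which they close (so a half turn about z gives the same grasp; the last joint's range is limited). The gripper opens to 85 mm and grips with 20 to 120 N. Pads are 22 mm wide; open, the fingers measure 114 mm over their backs; the gripper's body (76 mm by 85 mm) begins 54 mm behind the grasp point. The pads swing forward as they close: fully open they stand 13 mm farther back than shut.
Start: joints at [-1.33, 0.3, 1.521, -0, 1.321, -0.067], TCP at [166.623, -524.144, 249.981] pointing down, gripper open.
Joint ranges: [-3.03, 3.03], [-0.79, 2.21], [0.23, 2.52], [-1.04, 4.18], [0, 3.07], [-2.55, 2.55]. Speed limits (rad/s): [2.22, 2.22, 2.57, 3.14, 3.14, 3.14].

## Interface

Orientations are given as a rotation vector (axis times angle).
In Python, from rig import bot gives the robot as it stands. The module is installed in compiled form; this text tells all that it offers.
- The arm moves only by the shell command python3 -m handwheel 'ROWS' [OPENING] [FORCE]. ROWS is a JSON object of lists of equal length, an entry for each row: "travel": the shift along the tool's x, y, z in units of 30 mm (1.0 is 30 mm), a list of three; "dr": the turn, a rotation vector about the tool's x, y, z in units of 5 degrees (1.0 is 5 degrees), a list of three. A call has 1 to 10 rows; each row shifts and turns the commanded pose from where the row before left it, along the tool's axes as they then stand; what a row does not reach is not made up. A row lasts 1/8 s, in which the tool goes at most 62.5 mm and 10.7 degrees, less where a joint would pass 70% of its speed; a pose out of reach is approached as far as the arm can. A call is refused whole if a number of a shift passes 1 or a number of a turn 1, either way. A call with a gripper value outside its range is refused whole. OPENING is the opening, from -1 (shut) to 1 (fully open), set as the call begins (- or left out, the last holds). The fingers move at their own pace and stop on an object; FORCE is the grip in N (left out, the last holds). Time passes only in rows, so rows that do not move let the fingers close. It gives the time, the measured TCP pose, the force, the opening and the grip force at its end, in the units of the state.
- bot.observe(): the state, without advancing time (a new reading comes with each control period).
- bot.get_image(name): name is "side" or "top" or "wrist"; returns (picture, depth): 420x560x3 uint8, red, green, blue; 420x560 float32, mm along the optical axis (not along the pixel's ray), 0 where there is no reading.
- bot.camera_model(name): a dict with "vertical_fov" (degrees; the focal length in pixels is half the picture's height over the tangent of half this angle, whatever the lens; pixels are square), "cx", "cy" (the principal point, pixels), "pose" (4x4, takes a point from camera to world coordinates). Camera axes: x right, y down, z forward; pixel columns grow to the right and rows downward; lengths in mm; the calibration is good to about 2 mm. A picture is of the moment at which its call begins: read the wrist's pose just before it. camera_model takes no time and is no camera call; for the wrist camera it gives the pose at the moment of the call.
- bot.finish_job(): hands the job in; it is judged then, once.
Trained networks look in the newest picture that a camera, given by its name, has taken for a name from the list of things; names that differ only in an ending like _2 or _b are one class to them, and where a whole thing is asked for, a point or a joint stands for the part that bears it (a point fixed in the world has none). Each returns a list of dicts, best first, with "conf" (0 to 1); they miss things now and then, are a little off and sometimes report something else, mostly with a low value. They report only what shows in the picture. A call takes as long as a camera call. They do not tell look-alikes from the thing itself.
- bot.masks_of(camera, label): "region" (420x560 bool, what is visible of it) and "uv" ([column, row] in pixels, amid what is visible of it).
The state is a dict: "time_s": time; "joints": joint angles; "qd": joint speeds; "joint_torque": joint torques, N m; "tool_pos": TCP position; "orientation": TCP orientation; "wrist_force": force on the tool from outside, world axes, zero at the start; "wrist_torque": the same for the moment, N m; "width": finger opening in mm; "gripper_force": force on a finger pad.
Only numpy, scipy, OpenCV 4.12 (cv2) and the standard library are available. Lean on these libraries where they do the work, as an engineer would, in place of code of your own. Each camera call takes 0.05 s, during which the arm holds its last target. There are 200 camera calls.

## Task

The glue feed pot on the bench stands open. Pick up its lid, fit it into the pot's collar so that its three lugs go down through the three slots, press it in against the sprung seal and turn it clockwise (seen from above) about an eighth of a turn, so that it is locked and stays down by itself when you let go. Feel for the slots and never force the lid; leave everything else on the bench where it is.

Things in the scene. Friction and masses are not known exactly. Their poses are not given: they have to be found in the camera images.
- pot: Glue feed pot, fixed to the bench: a plain steel cylinder 114 mm across with a ribbed aluminium collar 95 mm across on top (upper face 170 mm up, open mouth). Origin: centre of its underside, z up. An outlet valve sticks out to +x (112 mm from the axis, under 60 mm high), a gauge to +y, a short air nipple to -x.
- pot_mouth (a point): Centre of the collar's mouth at its upper face, axes as the pot's. Mouth 54 mm across, widened by 3 slots 120 deg apart, 17 mm wide, out to 36 mm from the axis. The slots point ROUGHLY along +x and 120 deg either side: the screwed-on collar (tight, does not turn) sets all three up to 0.4 rad off, either way. Rim between the slots: 6 mm thick.
- pot_seat (a point): On the pot's axis, 23 mm below the mouth: here lies the lid's origin when locked. Beneath the rim, clockwise of each slot (from above): a ridge 2.5 mm lower than the rim's underside, then the locking pocket, then a solid stop; anticlockwise, a solid wall. A black sprung seal plate starts 17.5 mm below the mouth, pushes down 13 mm at 1.5 N/mm from zero.
- lid: The pot's lid, loose, 0.2 to 0.32 kg, 63 mm tall, standing on its plug. Origin: centre of the plug's underside, z up. Aluminium plug 51 mm across (tapered to 43 mm over the lowest 7 mm); disc 84 mm across at heights 29 to 37 mm; on top a black grip bar 64 mm long (lid's x axis), 16 mm wide (y), heights 37 to 63 mm. Over 60 N between lid and pot is forcing it.
- lid_grip (a point): In the grip bar on the lid's axis, 59 mm above the lid's origin, axes as the lid's; a TCP here leaves 3 mm under the fingertips. Height above the mouth: 47 mm when the lugs rest on the rim beside the slots, about 40 mm when they have dropped into the slots, 33.5 mm or less to pass under the ridge, 31 mm when the disc lands on the collar, 36 mm locked and let go.
- lid_lug (a point): Centre of the steel lug at the lid's +x, 27 mm from the axis, 14.5 mm above the lid's origin, axes as the lid's; two more at 120 deg either side. Lugs: 14 mm wide, 5 mm thick, out to 32 mm from the axis. Slot to locked place: 42 to 53 deg clockwise (a stop at 54), the tool pressing down 10 to 14 N beyond the lid's weight.
- jar: Glue jar of amber glass with a white screw cap, 80 mm across, 80 mm tall, origin under its centre. A bystander.
- cone: Grey cone of thread, 60 mm across, 88 mm tall, origin under its centre. A bystander.
- brush: Glue brush with a blue handle, 200 mm long along x, lying on the mat, origin under its middle. A bystander.
- hammer: Hammer, 260 mm long along its x, lying on the mat, origin under its middle. A bystander.
- awl: Awl with a wooden handle, 160 mm long along x, lying down, origin under its middle. A bystander.
- weight: Brass pressing weight, 48 mm across, 54 mm tall, origin under its centre. A bystander.
- jar_lid: Plain white plastic screw cap without lugs or bar, 66 mm across, 14 mm tall, origin under its centre. A bystander, not the pot's lid.
Not all that is in view belongs to the job. Leave any purple look-alike of the lid alone.

How it is judged (in metres and radians):
On the way:
1. the lid's lugs have gone down into the collar's slots (z of lid_grip in the frame of pot_mouth below 0.043 m and horizontal distance between lid and pot_mouth below 0.004 m), for 0.1 s.
At the end, for the whole second after the job is handed in: The lid is locked in the collar and let go: the middle of its grip bar 34.5 to 37.5 mm above the collar's upper face, its axis within 3 mm of the mouth's centre, upright within 0.05 rad, at rest (below 10 mm/s) (z of lid_grip in the frame of pot_mouth between 0.0345 and 0.0375 m and horizontal distance between lid and pot_mouth below 0.003 m and angle between lid's own z axis and vertical below 0.05 rad and linear speed of lid below 0.01 m/s); the robot touches nothing.
It fails at once if the lid was forced: more than 60 N between the lid and the pot (contact force between lid and pot above 60 N).
It fails at once if a bystander was moved by more than 30 mm (distance of any of jar, cone, brush, hammer, awl, weight, jar_lid from where it was at the start of the episode above 0.03 m).
It also fails if it takes over 72 s, if anything falls off the work surface, if the arm or the gripper's body presses on something with over 40 N, if the wrist force passes 120 N, or if a joint passes its speed limit or range.

## Working session

There is one attempt and no reset: what is moved stays moved. The work goes in short steps, Python scripts to look and compute and a shell command to move; the robot and the scene stay as the last step left them, time stands still between calls to the robot, and variables do not carry over. Pictures are saved under pics/ and viewed, at most 10 in all, crops included, and the job is handed in when it is done.

```bash
mkdir -p pics
cat > h.py <<'E'
import numpy as np, cv2
from rig import bot
def cloud(name,img=None):
    m=bot.camera_model(name); im,d=bot.get_image(name)
    h,w=d.shape; f=h/2/np.tan(np.radians(m["vertical_fov"])/2)
    v,u=np.mgrid[:h,:w]
    P=np.stack([(u-m["cx"])*d/f,(v-m["cy"])*d/f,d],-1)@np.array(m["pose"])[:3,:3].T+np.array(m["pose"])[:3,3]
    P[d==0]=np.nan
    return im,d,P
E
python3 - <<'E'
from h import *
for n in ("top","side"):
    im,d,P=cloud(n); cv2.imwrite(f"pics/{n}0.png",im[...,::-1]); np.savez(f"/tmp/{n}0.npz",im=im,d=d,P=P)
    for l in ("lid","pot"):
        for r in bot.masks_of(n,l):
            p=P[r["region"]]; print(n,l,round(r["conf"],2),np.round(r["uv"]),r["region"].sum(),np.round(np.nanmedian(p,0)),np.nanmax(p[:,2]).round())
print(bot.observe())
E
```

```text
top lid 0.78 [397. 315.] 835 [ 215. -391.   37.] 69.0
top lid 0.74 [358. 237.] 711 [ 432. -293.   41.] 73.0
top lid 0.34 [324. 122.] 830 [ 767. -226.   27.] 37.0
side lid 0.85 [334. 192.] 447 [ 426. -283.   41.] 70.0
side pot 0.75 [213. 294.] 3183 [559. 243. 117.] 176.0
{'time_s': 0.3, 'joints': array([-1.32958575e+00,  3.00137014e-01,  1.52120781e+00, -2.33562387e-05,
        1.32069761e+00, -6.66064758e-02]), 'qd': array([ 0.00047651,  0.00073498, -0.00332931, -0.00065616,  0.00117738,
       -0.00141035]), 'joint_torque': array([ 2.00727400e-04, -5.42827713e+01, -3.61522150e+01, -2.00878742e-05,
        1.99923321e-03, -4.99812552e-05]), 'tool_pos': array([ 166.60809144, -524.07358695,  249.76254233]), 'orientation': array([-3.10401506e+00, -4.81551824e-01,  9.69977294e-05]), 'wrist_force': array([-0.19287858,  0.1134848 , -0.37840162]), 'wrist_torque': array([-0.01125461, -0.05429474, -0.01606995]), 'gripper_force': 0.0, 'width': 85.82713654457814}
```

View pics/top0.png

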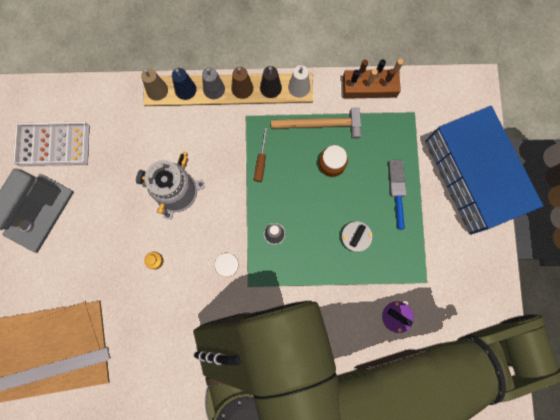

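Run:
```python
import cv2
im=cv2.imread("pics/top0.png")
a=cv2.resize(im[195:355,320:440],None,fx=3.5,fy=3.5,interpolation=cv2.INTER_CUBIC)
cv2.imwrite("pics/crop.png",a)
```

```text
(no output)
```

View pics/crop.png

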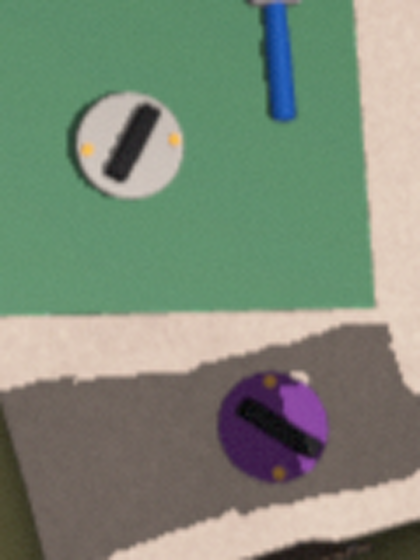

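The grey lid on the mat is at (358,237), with a black bar and an aluminium disc. The purple look-alike is at (397,315), and the "lid" at (324,122) is a false hit on the hammer. The grey one fits the description. The pot is at about (170,185). Next I'll measure the lid and the collar and check the lugs in the side view.

Run:
```python
from h import *
for n,c in (("top",(358,237)),("side",(334,192))):
    z=np.load(f"/tmp/{n}0.npz"); P=z["P"]; im=z["im"].astype(int)
    q=P.reshape(-1,3); col=im.reshape(-1,3)
    near=np.hypot(q[:,0]-430,q[:,1]+290)<60
    bar=near&(q[:,2]>52)&(q[:,2]<75); disc=near&(q[:,2]>28)&(q[:,2]<48)
    print(n,"matz",np.nanmedian(q[near&(q[:,2]<12)][:,2]))
    for k,b in (("bar",bar),("disc",disc)):
        p=q[b]; r=cv2.minAreaRect(p[:,:2].astype(np.float32)); print(k,len(p),r,np.median(p[:,2]),p[:,:2].mean(0)); 
    w,V=np.linalg.eigh(np.cov(q[bar][:,:2].T)); print("bar ang",np.arctan2(V[1,1],V[0,1]))
    col_=np.hypot(q[:,0]-559,q[:,1]-243)<90
    t=q[col_&(q[:,2]>163)&(q[:,2]<180)]; print("collar",len(t),t.mean(0),cv2.minEnclosingCircle(t[:,:2].astype(np.float32)))
im=cv2.imread("pics/side0.png"); t=cv2.imread("pics/top0.png")
a=cv2.resize(im[155:225,290:380],(400,311),interpolation=cv2.INTER_CUBIC)
b=cv2.resize(t[145:220,130:215],(400,353),interpolation=cv2.INTER_CUBIC)
c=cv2.resize(im[220:370,150:270],(248,311),interpolation=cv2.INTER_CUBIC)
o=np.zeros((353,800,3),np.uint8); o[:311,:400]=a; o[:,400:]=b
cv2.imwrite("pics/crop2.png",o)
print(bot.camera_model("wrist"), bot.camera_model("side")["pose"])
```

```text
top matz 2.8923685784182
bar 143 ((433.0172119140625, -294.3142395019531), (16.248409271240234, 62.26197814941406), 59.571842193603516) 65.78786373753928 [ 432.83248363 -293.67439257]
disc 569 ((432.8792724609375, -294.27783203125), (82.91956329345703, 81.10918426513672), 1.7567139863967896) 40.079938709833186 [ 432.81490782 -292.9994767 ]
bar ang 2.6110560031957477
collar 613 [578.97150685 213.20593959 170.1601249 ] ((578.8241577148438, 213.46348571777344), 46.690895080566406)
side matz 2.617337547325178
bar 112 ((429.3539123535156, -293.649658203125), (20.980350494384766, 65.6561050415039), 60.79313659667969) 63.95725853317515 [ 427.31677239 -289.4781401 ]
disc 299 ((429.14697265625, -292.1243896484375), (84.63580322265625, 81.91182708740234), 66.99959564208984) 39.72057054237439 [ 427.09918243 -283.60384782]
bar ang 2.6097030161306156
collar 642 [573.91939538 216.66194801 169.75054454] ((574.9017944335938, 213.2209930419922), 48.22159194946289)
{'vertical_fov': 59.684895675549285, 'cx': 282.59500756390844, 'cy': 212.926945203289, 'pose': array([[ 3.03353890e-01, -9.17057781e-01, -2.58807736e-01,
         2.32983542e+02],
       [-9.52877965e-01, -2.91958896e-01, -8.23625288e-02,
        -5.02676565e+02],
       [-3.00230195e-05,  2.71597182e-01, -9.62411019e-01,
         3.73655085e+02],
       [ 0.00000000e+00,  0.00000000e+00,  0.00000000e+00,
         1.00000000e+00]])} [[-9.07098919e-01 -3.12550952e-01  2.81928099e-01  1.09590361e+02]
 [-4.20877710e-01  6.64288971e-01 -6.17723333e-01  8.00641583e+02]
 [ 5.78828898e-03 -6.78993420e-01 -7.34121537e-01  1.14913749e+03]
 [ 0.00000000e+00  0.00000000e+00  0.00000000e+00  1.00000000e+00]]
```

View pics/crop2.png

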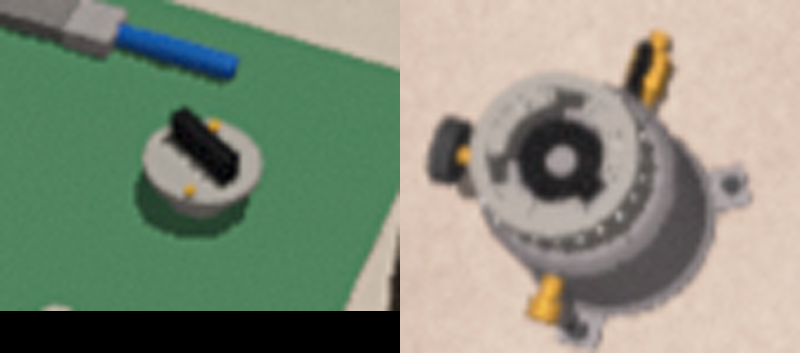

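```bash
python3 -m handwheel '{"travel":[[1,-0.46,0],[1,-0.46,0],[1,-0.46,0],[1,-0.46,0],[1,-0.46,0],[1,-0.46,0],[1,-0.46,0],[1,-0.46,0],[1,-0.46,0],[1,-0.46,0]],"dr":[[0,0,0],[0,0,0],[0,0,0],[0,0,0],[0,0,0],[0,0,0],[0,0,0],[0,0,0],[0,0,0],[0,0,0]]}'
python3 -m handwheel '{"travel":[[0,0,0.5],[0,0,0.5],[0,0,0.5],[0,0,0.5],[0,0,0],[0,0,0],[0,0,0],[0,0,0],[0,0,0],[0,0,0]],"dr":[[0,0,1],[0,0,1],[0,0,1],[0,0,1],[0,0,1],[0,0,1],[0,0,1],[0,0,1],[0,0,1],[0,0,0.6]]}'
python3 - <<'E'
from h import *
o=bot.observe(); print(o["tool_pos"],o["joints"])
im,d,P=cloud("wrist"); np.savez("/tmp/w1.npz",im=im,P=P); q=P.reshape(-1,3)
cv2.imwrite("pics/w1.png",im[...,::-1])
near=np.hypot(q[:,0]-431,q[:,1]+293)<60
for k,lo,hi in (("bar",58,72),("disc",33,45)):
    p=q[near&(q[:,2]>lo)&(q[:,2]<hi)]; print(k,len(p),cv2.minAreaRect(p[:,:2].astype(np.float32)),np.median(p[:,2]))
hsv=cv2.cvtColor(im,cv2.COLOR_RGB2HSV)
m=((hsv[...,0]>12)&(hsv[...,0]<32)&(hsv[...,1]>120)&(hsv[...,2]>120)&near.reshape(420,560)).astype(np.uint8)
n,l,s,c=cv2.connectedComponentsWithStats(m)
for i in range(1,n):
    if s[i,4]>8: print("dot",c[i],s[i,4],np.nanmean(P[l==i],0))
E
```

```text
time_s: 1.55
tool_pos: [411.4, -300.9, 250.0]
orientation: [3.104, 0.482, 0.0]
wrist_force: [0.8, -0.6, -0.5]
width: 85.9
gripper_force: 0.0
time_s: 2.8
tool_pos: [410.7, -301.7, 190.0]
orientation: [-3.031, 0.826, 0.0]
wrist_force: [-0.8, -0.2, -1.5]
width: 85.4
gripper_force: 0.0
[ 410.70547189 -301.73517299  189.95544776] [-7.05499758e-01  2.70061398e-01  1.70587294e+00  4.10120542e-07
  1.16570964e+00  1.39750839e+00]
bar 2076 ((431.6506652832031, -294.8119812011719), (16.046476364135742, 64.09658813476562), 59.99808120727539) 65.55351796973375
disc 7097 ((431.7410583496094, -295.1017150878906), (82.970703125, 82.93539428710938), 55.627037048339844) 39.84136445290801
dot [298.56603774 158.29245283] 106 [ 435.0159712  -328.76120442   42.8418681 ]
```

View pics/w1.png

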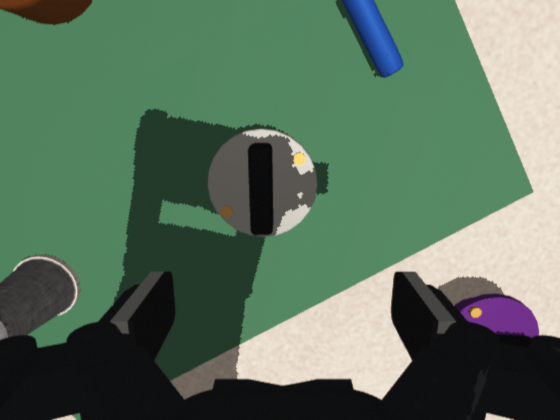

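```bash
python3 -m handwheel '{"travel":[[0.25,-0.28,0.5],[0.24,-0.27,0.75],[0,0,0.75],[0,0,0.75],[0,0,0.75],[0,0,0.5],[0,0,0.25],[0,0,0],[0,0,0]],"dr":[[0,0,-0.1],[0,0,0],[0,0,0],[0,0,0],[0,0,0],[0,0,0],[0,0,0],[0,0,0],[0,0,0]]}'
python3 -m handwheel '{"travel":[[0,0,0],[0,0,0],[0,0,0],[0,0,0],[0,0,0],[0,0,0],[0,0,0],[0,0,0]],"dr":[[0,0,0],[0,0,0],[0,0,0],[0,0,0],[0,0,0],[0,0,0],[0,0,0],[0,0,0]]}' -1 60
```

```text
time_s: 3.98
tool_pos: [432.0, -295.1, 63.1]
orientation: [3.035, -0.809, 0.002]
wrist_force: [-0.4, -0.7, -0.1]
width: 85.6
gripper_force: 0.0
time_s: 4.97
tool_pos: [431.8, -294.9, 62.6]
orientation: [3.035, -0.81, 0.0]
wrist_force: [-0.7, -0.6, 3.1]
width: 14.4
gripper_force: 61.6
```

```bash
python3 -m handwheel '{"travel":[[0,0,-0.3],[0,0,-0.6],[0,0,-1],[0,0,-1],[0,0,-1],[0,0,-1],[0,0,-1],[0,0,-1],[0,0,-1],[0,0,-1]],"dr":[[0,0,0],[0,0,0],[0,0,0],[0,0,0],[0,0,0],[0,0,0],[0,0,0],[0,0,0],[0,0,0],[0,0,0]]}'
python3 -m handwheel '{"travel":[[0,0,-1],[0,0,-0.8],[0,0,0],[0,0,0]],"dr":[[0,0,0],[0,0,0],[0,0,0],[0,0,0]]}'
python3 - <<'E'
from h import *
im,d,P=cloud("side"); np.savez("/tmp/s2.npz",im=im,P=P)
m=bot.camera_model("side"); T=np.linalg.inv(np.array(m["pose"])); f=210/np.tan(np.radians(m["vertical_fov"])/2)
o=bot.observe(); p=T@np.append(o["tool_pos"]-[0,0,45],1); u,v=f*p[0]/p[2]+m["cx"],f*p[1]/p[2]+m["cy"]; print(u,v,f,p[2],o["wrist_force"])
u,v=int(u),int(v)
cv2.imwrite("pics/s2.png",cv2.resize(im[max(v-45,0):v+45,max(u-45,0):u+45,::-1],(560,560),interpolation=cv2.INTER_CUBIC))
w=bot.get_image("wrist")[0]; cv2.imwrite("pics/w2.png",w[...,::-1])
E
```

```text
time_s: 6.22
tool_pos: [431.3, -294.5, 331.6]
orientation: [3.035, -0.809, 0.001]
wrist_force: [0.5, -0.1, -3.3]
width: 14.7
gripper_force: 60.8
time_s: 6.72
tool_pos: [431.4, -294.6, 382.7]
orientation: [-3.035, 0.809, 0.002]
wrist_force: [-0.5, -0.7, -2.3]
width: 14.7
gripper_force: 60.9
343.14806416662776 112.40984849106145 500.71385364258185 1363.182527620249 [ 0.31531536 -0.86541896 -2.8341943 ]
```

View pics/s2.png

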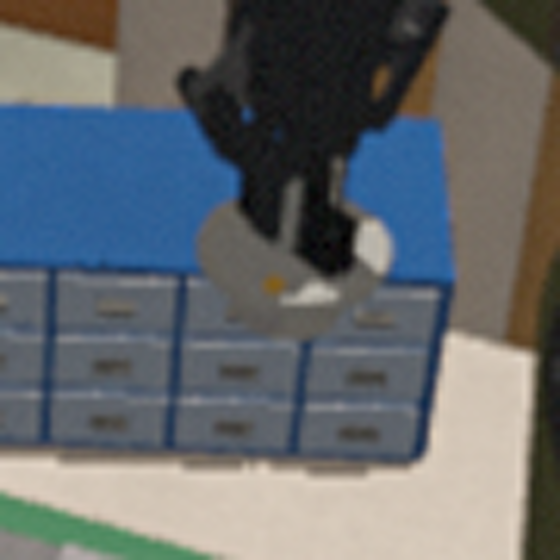

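```bash
python3 -m handwheel '{"travel":[[0,0,0],[0,0,0],[0,0,0],[0,0,0],[0,0,0],[0,0,0],[0,0,0],[0,0,0],[0,0,0],[0,0,0]],"dr":[[0.7,-0.7,0],[0.7,-0.7,0],[0.7,-0.7,0],[0.7,-0.7,0],[0.7,-0.7,0],[0.7,-0.7,0],[0.7,-0.7,0],[0.7,-0.7,0],[0.7,-0.7,0],[0.7,-0.7,0]]}'
python3 - <<'E'
from h import *
im,d,P=cloud("side")
m=bot.camera_model("side"); T=np.linalg.inv(np.array(m["pose"])); f=210/np.tan(np.radians(m["vertical_fov"])/2)
o=bot.observe(); print(o["tool_pos"],o["orientation"],o["joints"])
R=cv2.Rodrigues(o["orientation"])[0]
pr=lambda q:(lambda p:np.array([f*p[0]/p[2]+m["cx"],f*p[1]/p[2]+m["cy"]]))(T@np.append(q,1))
c=o["tool_pos"]+R[:,2]*44.5; u,v=pr(c).astype(int); u0,v0=max(u-40,0),max(v-40,0)
s=7
for a in range(0,360,60):
    q=c+R@[30*np.cos(np.radians(a)),30*np.sin(np.radians(a)),0]; print(a,(pr(q)-[u0,v0])*s)
cv2.imwrite("pics/s3.png",cv2.resize(im[v0:v0+80,u0:u0+80,::-1],None,fx=s,fy=s,interpolation=cv2.INTER_CUBIC))
E
```

```text
time_s: 8.07
tool_pos: [431.7, -295.0, 382.7]
orientation: [-2.256, 0.602, 0.542]
wrist_force: [-0.6, -0.1, -2.9]
width: 14.7
gripper_force: 61.0
[ 431.62208459 -295.26216088  381.45211324] [-2.25001792  0.60228175  0.54665559] [-0.82513861  0.53957193  1.07074992  0.48780857  2.28367127  1.44507749]
0 [228.50942554 295.1117503 ]
60 [303.19244812 308.03731175]
120 [359.88263548 300.13487993]
180 [341.62848897 278.50511261]
240 [264.13033194 264.9690524 ]
300 [207.75216239 273.68674821]
```

View pics/s3.png

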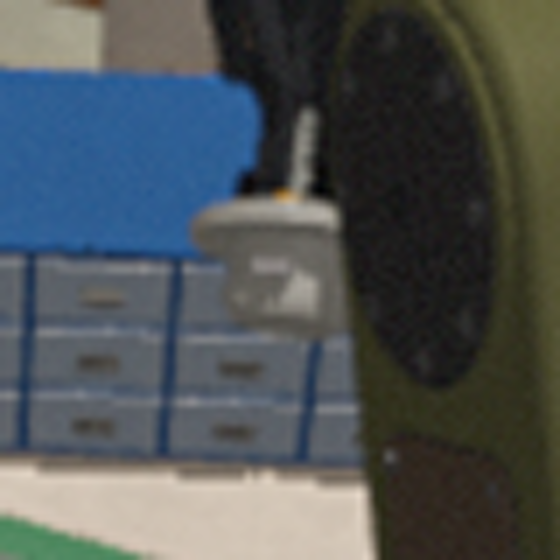

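```bash
python3 -m handwheel '{"travel":[[0,0,0],[0,0,0],[0,0,0],[0,0,0],[0,0,0],[0,0,0],[0,0,0],[0,0,0],[0,0,0],[0,0,0]],"dr":[[-0.7,0.7,0],[-0.7,0.7,0],[-0.7,0.7,0],[-0.7,0.7,0],[-0.7,0.7,0],[-0.7,0.7,0],[-0.7,0.7,0],[-0.7,0.7,0],[-0.7,0.7,0],[-0.7,0.7,0]]}'
cat >> h.py <<'E'
def slots(P,c,zt=170,r=(28.5,34.5)):
    "angle mod 120 (deg) of the slots from points on/below the rim, about centre c"
    q=P.reshape(-1,3)-[c[0],c[1],zt]; rr=np.hypot(q[:,0],q[:,1])
    # rim map: fraction of high points in 24 angular bins
    k=(rr>r[0])&(rr<r[1])&(q[:,2]>-5); a=np.degrees(np.arctan2(q[k,1],q[k,0]))
    h=np.histogram(a,72,(-180,180))[0]; z=(h*np.exp(3j*np.radians(np.arange(-177.5,180,5)))).sum()
    return h,(np.degrees(np.angle(-z))/3)%120
E
python3 - <<'E'
from h import *
for n in ("top","side"):
    P=np.load(f"/tmp/{n}0.npz")["P"]; q=P.reshape(-1,3)
    t=q[(np.hypot(q[:,0]-577,q[:,1]-213)<60)&(q[:,2]>165)&(q[:,2]<176)][:,:2]
    c=np.array([577,213.])
    for _ in range(20): # outer-rim fit
        hull=cv2.convexHull(t.astype(np.float32))[:,0]; break
    A=np.c_[2*hull,np.ones(len(hull))]; s=np.linalg.lstsq(A,(hull**2).sum(1),rcond=None)[0]; print(n,s[:2],np.sqrt(s[2]+s[0]**2+s[1]**2))
    h,a=slots(P,s[:2]); print(h,a)
E
```

```text
time_s: 9.38
tool_pos: [431.6, -294.9, 383.2]
orientation: [3.033, -0.808, 0.003]
wrist_force: [-0.1, -0.1, -2.0]
width: 14.7
gripper_force: 60.9
top [579.4167188 213.1493493] 45.69536790396702
[2 2 2 2 3 1 0 0 0 0 0 0 2 2 4 2 2 2 2 2 2 3 2 3 2 2 3 1 2 2 1 0 0 0 0 0 2
 2 1 2 4 3 2 3 1 4 2 3 2 4 2 3 3 1 1 0 0 0 0 0 3 2 3 1 3 2 2 3 2 2 2 5] 105.82694585032499
side [575.25578184 214.47296233] 46.469029185777664
[3 2 1 2 5 0 2 0 0 0 1 1 3 0 4 2 1 3 1 3 2 2 4 4 2 2 4 2 2 3 0 0 0 0 0 2 1
 4 0 3 2 4 3 2 3 1 3 2 2 1 3 5 2 4 0 0 0 0 0 1 2 3 3 2 4 2 1 1 3 2 3 2] 107.07790772020078
```

```bash
python3 -m handwheel '{"travel":[[-0.13,-0.97,0.18],[-0.13,-0.97,0.18],[-0.13,-0.97,0.18],[-0.13,-0.97,0.18],[-0.13,-0.97,0.18],[-0.13,-0.97,0.18],[-0.13,-0.97,0.18],[-0.13,-0.97,0.18],[-0.13,-0.97,0.18],[-0.13,-0.97,0.18]],"dr":[[0,0,0],[0,0,0],[0,0,0],[0,0,0],[0,0,0],[0,0,0],[0,0,0],[0,0,0],[0,0,0],[0,0,0]]}'
python3 -m handwheel '{"travel":[[-0.13,-0.97,0.18],[-0.13,-0.97,0.18],[-0.13,-0.97,0.18],[-0.13,-0.97,0.18],[-0.13,-0.97,0.18],[0,0,0],[0,0,0],[0,0,0],[0,0,0],[0,0,0]],"dr":[[0,0,0],[0,0,0],[0,0,0],[0,0,0],[0,0,0],[0,0,-1],[0,0,-1],[0,0,-1],[0,0,-1],[0,0,-1]]}'
python3 -m handwheel '{"travel":[[0,0,0],[0,0,0],[0,0,0],[0,0,0],[0,0,0],[0,0,0],[0,0,0],[0,0,0],[0,0,0],[0,0,0]],"dr":[[0,0,-1],[0,0,-1],[0,0,-1],[0,0,-1],[0,0,-1],[0,0,-1],[0,0,-1],[0,0,-1],[0,0,-1],[0,0,-1]]}'
python3 -m handwheel '{"travel":[[0,0,0],[0,0,0],[0,0,0],[0,0,0],[0,0,0],[0,0,0],[0,0,0],[0,0,0],[0,0,0],[0,0,0]],"dr":[[0,0,-1],[0,0,-1],[0,0,-1],[0,0,-1],[0,0,-1],[0,0,-1],[0,0,-1],[0,0,-1],[0,0,-1],[0,0,-1]]}'
python3 -m handwheel '{"travel":[[0,0,0],[0,0,0],[0,0,0]],"dr":[[0,0,-1],[0,0,-1],[0,0,0]]}'
python3 - <<'E'
from h import *
o=bot.observe(); R=cv2.Rodrigues(o["orientation"])[0]; print(o["tool_pos"],o["joints"],np.degrees(np.arctan2(R[1,0],R[0,0])),R)
im,d,P=cloud("wrist"); np.savez("/tmp/w3.npz",im=im,P=P); q=P.reshape(-1,3); cv2.imwrite("pics/w3.png",im[...,::-1])
k=(np.hypot(q[:,0]-577,q[:,1]-213)<60)&(q[:,2]>165)&(q[:,2]<176); t=q[k][:,:2]
hull=cv2.convexHull(t.astype(np.float32))[:,0]
A=np.c_[2*hull,np.ones(len(hull))]; s=np.linalg.lstsq(A,(hull**2).sum(1),rcond=None)[0]; print(s[:2],np.sqrt(s[2]+s[0]**2+s[1]**2),np.median(q[k][:,2]),k.sum())
h,a=slots(P,s[:2],np.median(q[k][:,2])); print(h,a)
E
```

```text
time_s: 10.62
tool_pos: [542.9, -22.2, 328.9]
orientation: [3.035, -0.808, 0.001]
wrist_force: [0.3, -0.7, -2.9]
width: 14.8
gripper_force: 60.9
time_s: 11.88
tool_pos: [598.2, 112.8, 302.0]
orientation: [3.138, -0.128, 0.0]
wrist_force: [-0.1, 0.3, -3.0]
width: 14.9
gripper_force: 60.9
time_s: 13.12
tool_pos: [598.2, 112.7, 302.0]
orientation: [2.898, 1.211, -0.0]
wrist_force: [-0.4, -0.4, -2.0]
width: 14.6
gripper_force: 60.9
time_s: 14.38
tool_pos: [598.2, 112.7, 302.0]
orientation: [2.115, 2.322, -0.001]
wrist_force: [-0.3, -0.8, -3.7]
width: 14.5
gripper_force: 60.9
time_s: 14.75
tool_pos: [598.2, 112.8, 302.1]
orientation: [1.909, 2.494, -0.001]
wrist_force: [-0.4, 0.3, -2.6]
width: 14.4
gripper_force: 60.9
[598.21144266 112.79339406 302.07766762] [ 1.26426459e-01  4.02352402e-01  1.26385746e+00 -6.01017263e-04
  1.47546636e+00 -1.37671547e-01] 105.13498307328072 [[-2.61093904e-01  9.65313407e-01 -7.43853092e-06]
 [ 9.65313232e-01  2.61093852e-01 -6.04047268e-04]
 [-5.81152772e-04 -1.64893572e-04 -9.99999818e-01]]
[577.67236568 213.18548614] 45.16554829936271 169.9371582242477 8405
[43 42 45 39 41 28  0  0  0  0  0 12 40 37 38 39 37 38 38 38 36 37 40 38
 38 38 38 39 40 37  6  0  0  0  0  0 39 41 42 44 44 41 46 43 43 48 41 43
 47 45 50 47 44 42  1  0  0  0  0  2 46 43 47 44 48 47 44 43 45 43 44 42] 104.57508871716486
```

View pics/w3.png

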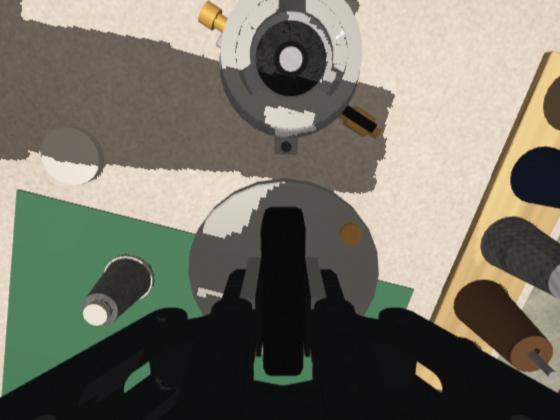

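```bash
python3 -m handwheel '{"travel":[[0.85,0.05,0],[0.85,0.05,0],[0.85,0.05,0],[0.86,0.06,0],[0,0,0.7],[0,0,0.7],[0,0,0.6],[0,0,0],[0,0,0],[0,0,0]],"dr":[[0,0,0],[0,0,0],[0,0,0],[0,0,0],[0,0,0],[0,0,0],[0,0,0],[0,0,0],[0,0,0],[0,0,0]]}'
python3 -m handwheel '{"travel":[[0,0,0.12],[0,0,0.12],[0,0,0.12],[0,0,0.12],[0,0,0.12],[0,0,0],[0,0,0]],"dr":[[0,0,0],[0,0,0],[0,0,0],[0,0,0],[0,0,0],[0,0,0],[0,0,0]]}'
```

```text
time_s: 16.05
tool_pos: [578.0, 213.2, 243.4]
orientation: [1.909, 2.494, 0.002]
wrist_force: [0.5, 0.1, -2.1]
width: 15.2
gripper_force: 60.8
time_s: 16.92
tool_pos: [577.8, 213.2, 224.6]
orientation: [1.909, 2.495, 0.0]
wrist_force: [0.5, 0.0, -3.6]
width: 14.9
gripper_force: 60.8
```

```bash
python3 -m handwheel '{"travel":[[0,0,0.05],[0,0,0.05],[0,0,0.05],[0,0,0.05],[0,0,0.04],[0,0,0],[0,0,0]],"dr":[[0,0,0],[0,0,0],[0,0,0],[0,0,0],[0,0,0],[0,0,0],[0,0,0]]}'
```

```text
time_s: 17.8
tool_pos: [577.6, 213.3, 217.2]
orientation: [-1.909, -2.494, 0.0]
wrist_force: [-1.8, 0.5, -3.5]
width: 14.4
gripper_force: 60.8
```

```bash
python3 -m handwheel '{"travel":[[0,-0.02,0.03],[0,0,0.03],[0,0,0.03],[0,0,0]],"dr":[[0,0,0],[0,0,0],[0,0,0],[0,0,0]]}'
```

```text
time_s: 18.3
tool_pos: [577.1, 213.1, 214.5]
orientation: [-1.909, -2.495, 0.0]
wrist_force: [-2.0, 1.7, -3.2]
width: 15.0
gripper_force: 61.0
```

```bash
python3 -m handwheel '{"travel":[[0.01,-0.01,0.03],[0,0,0.04],[0,0,0.04],[0,0,0.04],[0,0,0]],"dr":[[0,0,0],[0,0,0],[0,0,0],[0,0,0],[0,0,0]]}'
```

```text
time_s: 18.92
tool_pos: [576.8, 213.2, 210.2]
orientation: [1.909, 2.494, 0.0]
wrist_force: [-0.4, -1.3, 0.0]
width: 14.5
gripper_force: 61.3
```

```bash
python3 -m handwheel '{"travel":[[0,0,0.04],[0,0,0.04],[0,0,0.04],[0,0,0.04],[0,0,0.04],[0,0,0.02],[0,0,0],[0,0,0]],"dr":[[0,0,0],[0,0,0],[0,0,0],[0,0,0],[0,0,0],[0,0,0],[0,0,0],[0,0,0]]}'; python3 -c "
from rig import bot
o=bot.observe();print(o['wrist_force'],o['wrist_torque'],o['joints'])"
```

```text
time_s: 19.92
tool_pos: [576.9, 213.3, 204.3]
orientation: [1.909, 2.494, 0.001]
wrist_force: [-1.7, -2.3, 8.5]
width: 15.0
gripper_force: 62.4
[-1.66850977 -2.30385287  8.46973758] [-0.52301482  0.58338657 -0.01033669] [ 2.94566699e-01  4.81585703e-01  1.37826939e+00 -1.17347268e-04
  1.28069496e+00  3.04861614e-02]
```

```bash
python3 -m handwheel '{"travel":[[0,0,0.04],[0,0,0],[0,0,0],[0,0,0],[0,0,0],[0,0,0],[0,0,0]],"dr":[[0,0,0],[0,0,0],[0,0,0.5],[0,0,0.5],[0,0,0.5],[0,0,0.5],[0,0,0]]}'; python3 -c "
from rig import bot
o=bot.observe();print(o['wrist_force'],o['wrist_torque'],o['joints'])"
```

```text
time_s: 20.8
tool_pos: [577.3, 213.4, 203.5]
orientation: [2.12, 2.317, 0.003]
wrist_force: [0.5, -0.7, 10.2]
width: 14.6
gripper_force: 62.6
[ 0.48543692 -0.68647393 10.2249784 ] [-0.2467557   0.21286067 -0.06814056] [ 2.94614573e-01  4.82381158e-01  1.37897862e+00 -3.86058330e-05
  1.27773104e+00  2.05666967e-01]
```

```bash
for i in 1; do python3 -m handwheel '{"travel":[[0,0,0],[0,0,0],[0,0,0],[0,0,0],[0,0,0],[0,0,0]],"dr":[[0,0,0.5],[0,0,0.5],[0,0,0.5],[0,0,0.5],[0,0,0.5],[0,0,0]]}'; done; python3 -c "
from rig import bot
o=bot.observe();print(o['wrist_force'],o['wrist_torque'],o['joints'])"
```

```text
time_s: 21.55
tool_pos: [577.3, 213.4, 203.5]
orientation: [2.359, 2.073, 0.004]
wrist_force: [-1.6, -1.4, 9.5]
width: 14.9
gripper_force: 62.6
[-1.56965471 -1.41341603  9.5032877 ] [-0.2545157   0.21765582 -0.04583586] [2.94629174e-01 4.82377261e-01 1.37899426e+00 1.77328297e-05
 1.27771360e+00 4.23836033e-01]
```

22.5° turned with no rise in torque, so I'm going on towards 47°.

```bash
python3 -m handwheel '{"travel":[[0,0,0],[0,0,0],[0,0,0],[0,0,0],[0,0,0],[0,0,0]],"dr":[[0,0,0.5],[0,0,0.5],[0,0,0.5],[0,0,0.5],[0,0,0.5],[0,0,0]]}'; python3 -m handwheel '{"travel":[[0,0,0],[0,0,0],[0,0,0],[0,0,0],[0,0,0],[0,0,0]],"dr":[[0,0,0.5],[0,0,0.5],[0,0,0.5],[0,0,0.5],[0,0,0.5],[0,0,0]]}';python3 - <<'E'
from h import *
o=bot.observe();print(o['wrist_force'],o['wrist_torque'],o['joints']);R=cv2.Rodrigues(o["orientation"])[0]; print(np.degrees(np.arctan2(R[1,0],R[0,0])))
im,d,P=cloud("top"); q=P.reshape(-1,3); k=(np.hypot(q[:,0]-577,q[:,1]-213)<50)&(q[:,2]>170)&(q[:,2]<190); print(np.median(q[k],0))
E
```

```text
time_s: 22.3
tool_pos: [577.2, 213.4, 203.5]
orientation: [2.571, 1.804, 0.004]
wrist_force: [0.3, -1.2, 9.3]
width: 15.0
gripper_force: 62.6
time_s: 23.05
tool_pos: [577.2, 213.5, 203.5]
orientation: [2.753, 1.513, 0.004]
wrist_force: [0.5, -1.1, 9.1]
width: 15.2
gripper_force: 62.6
[ 0.47542499 -1.13193548  9.10370076] [-0.09810819  0.25790235 -0.06986939] [2.94679320e-01 4.82363158e-01 1.37901647e+00 1.42616048e-04
 1.27771244e+00 8.60214508e-01]
57.59495644265273
[585.17559472 179.64996421 180.54638661]
```

```bash
python3 -m handwheel '{"travel":[[0,0,-0.03],[0,0,-0.03],[0,0,-0.03],[0,0,0],[0,0,0]],"dr":[[0,0,0],[0,0,0],[0,0,0],[0,0,0],[0,0,0]]}'; python3 -m handwheel '{"travel":[[0,0,-0.03],[0,0,-0.02],[0,0,0],[0,0,0]],"dr":[[0,0,0],[0,0,0],[0,0,0],[0,0,0]]}'
```

```text
time_s: 23.72
tool_pos: [577.2, 213.4, 205.8]
orientation: [2.752, 1.514, 0.003]
wrist_force: [0.9, -1.7, 6.1]
width: 14.6
gripper_force: 62.1
time_s: 24.22
tool_pos: [577.1, 213.4, 206.5]
orientation: [2.752, 1.514, 0.002]
wrist_force: [5.4, 0.1, 0.6]
width: 14.8
gripper_force: 61.3
```

```bash
python3 -m handwheel '{"travel":[[0,0,0],[0,0,0],[0,0,0],[0,0,0],[0,0,0],[0,0,0],[0,0,0],[0,0,0]],"dr":[[0,0,0],[0,0,0],[0,0,0],[0,0,0],[0,0,0],[0,0,0],[0,0,0],[0,0,0]]}' 1; python3 -m handwheel '{"travel":[[0,0,-0.3],[0,0,-0.8],[0,0,-1],[0,0,-1],[0,0,-1],[-1,0,0],[-1,0,0],[-1,0,0],[0,0,0],[0,0,0]],"dr":[[0,0,0],[0,0,0],[0,0,0],[0,0,0],[0,0,0],[0,0,0],[0,0,0],[0,0,0],[0,0,0],[0,0,0]]}'
python3 - <<'E'
from h import *
for n in ("wrist","top","side"):
    im,d,P=cloud(n); q=P.reshape(-1,3); r=np.hypot(q[:,0]-577,q[:,1]-213)<55
    if n=="wrist": cv2.imwrite("pics/w4.png",im[...,::-1])
    for k,lo,hi in (("disc",174,192),("bar",203,217)):
        p=q[r&(q[:,2]>lo)&(q[:,2]<hi)]
        if len(p)>20: print(n,k,len(p),np.median(p[:,2]),cv2.minAreaRect(p[:,:2].astype(np.float32)), np.linalg.lstsq(np.c_[p[:,:2]-p[:,:2].mean(0),np.ones(len(p))],p[:,2],rcond=None)[0])
E
```

```text
time_s: 25.22
tool_pos: [576.7, 213.3, 206.5]
orientation: [-2.753, -1.514, -0.0]
wrist_force: [-0.6, -0.4, -1.0]
width: 85.2
gripper_force: 0.0
time_s: 26.48
tool_pos: [528.8, 137.6, 330.0]
orientation: [2.752, 1.514, 0.001]
wrist_force: [-0.1, -0.9, 0.1]
width: 85.5
gripper_force: 0.0
wrist disc 9230 183.91694874206956 ((577.955078125, 213.2097930908203), (83.08007049560547, 83.28242492675781), 82.69155883789062) [ 9.94319892e-04 -2.35176924e-04  1.83969641e+02]
wrist bar 2680 209.62160235378886 ((577.9707641601562, 213.3294677734375), (63.09210205078125, 15.81142807006836), 57.169090270996094) [ 1.24009533e-03 -2.39931185e-04  2.09541540e+02]
top disc 116 184.20731446802984 ((565.4271240234375, 239.0376434326172), (40.32492446899414, 24.528188705444336), 17.234386444091797) [-1.73171654e-02 -1.67310608e-02  1.84306078e+02]
side disc 566 184.18015717277603 ((575.8015747070312, 214.22515869140625), (82.06250762939453, 84.21269989013672), 34.075347900390625) [ 6.40178067e-03 -1.90196028e-02  1.84166985e+02]
side bar 181 209.36897902201315 ((575.5009155273438, 214.20953369140625), (63.50728988647461, 20.317047119140625), 60.671207427978516) [ 1.40458035e-01 -8.18950240e-02  2.09026810e+02]
```

View pics/w4.png

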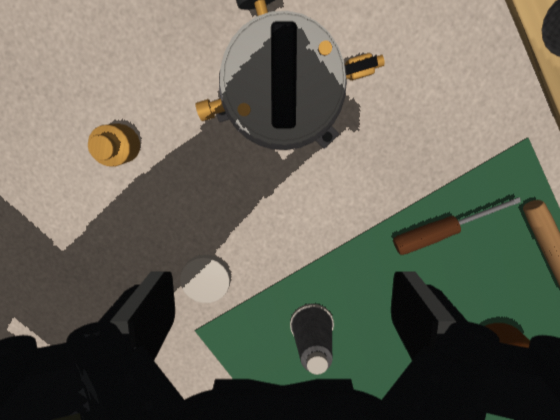

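The view shows the lid level on the pot at about (284,80). Its disc top is 14 mm above the collar, which puts the grip point at 36 mm, the locked height. It is centred, and the gripper is clear.

```bash
python3 -c "
from rig import bot
print(bot.finish_job())"
```

```text
the job is handed in; nothing more can be done
None
```

The lid is locked in the pot's collar and let go: its grip point measured about 36 mm above the collar, level and centred, and I handed the job in at about 27 s; the hand-in call returned no verdict.

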